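# Move the jar row to the white shelf in reverse order

## Robot

A 7-joint arm with a two-finger parallel gripper is mounted at the origin on the work surface. World frame = base frame: x ahead of the robot, y to its left, z up, the work surface at z = 0. Lengths are in m, angles in rad, forces in N, time in s.
With the tool pointing down it reaches from about 0.4 to 0.85 m from the base axis. Payload 10.4 kg.
Tool frame: the origin (TCP) lies at the very end of the fingers, on their centre line; the grasp point (between the pads) lies 19 mm behind it (grasp_offset is the distance from the TCP to the grasp point, in m); z points along the fingers, y is the line along which they close (so a half turn about z gives the same grasp; the last joint's range is limited). The gripper opens to 87 mm and grips with 3 to 60 N. Pads are 19 mm wide; open, the fingers measure 117 mm over their backs; the gripper's body (75 mm by 190 mm) begins 51 mm behind the grasp point.
Start: joints at [-1.303, 0.332, -0.065, 1.46, 0.022, 1.35, -0.088], TCP at [0.179, 0.599, 0.223] pointing down, gripper open.
Joint ranges: [-2.6, 2.6], [-0.5, 2.12], [-1.47, 1.34], [0.16, 2.42], [-1.27, 4.41], [0.06, 2.06], [-2.6, 2.6]. Speed limits (rad/s): [2.22, 2.22, 2.79, 2.79, 3.14, 3.14, 3.14].

## Interface

Orientations are given as [roll, pitch, yaw] about the fixed x, y, z axes, in that order (R = Rz(yaw) Ry(pitch) Rx(roll)).
In Python, from cell import observe, camera, camera_params, finish_job, grasp_offset gives the robot as it stands.
- The arm moves only by the shell command python3 -m inch 'ROWS' [OPENING]. ROWS is a JSON object of lists of equal length, an entry for each row: "slide": the shift along the tool's x, y, z normalised to -1 to 1, where 1 is 20 cm, a list of three; "rotation": the turn, a rotation vector about the tool's x, y, z normalised to -1 to 1, where 1 is 360 degrees, a list of three. In form: {"slide": [[tx, ty, tz], ...], "rotation": [[wx, wy, wz], ...]}. A call has 1 to 20 rows; each row shifts and turns the commanded pose from where the row before left it, along the tool's axes as they then stand; what a row does not reach is not made up. A row lasts 1/8 s, in which the tool goes at most 62.5 mm and 10.7 degrees, less where a joint would pass 70% of its speed; a pose out of reach is approached as far as the arm can. A call with a number of a shift or a turn outside -1 to 1 is refused whole. A call with a gripper value outside its range is refused whole. OPENING is the opening, from 0 (shut) to 1 (fully open), set as the call begins (- or left out, the last holds). The fingers move at their own pace and stop on an object; the grip force is fixed at half the most. Time passes only in rows, so rows that do not move let the fingers close. It gives the time, the measured TCP pose, the force, the opening and the grip force at its end, in the units of the state.
- observe(): the state, without advancing time (a new reading comes with each control period).
- camera(name): name is "scene" or "top" or "wrist"; returns the picture (384x512x3 uint8, blue, green, red); there is no depth.
- camera_params(name): a dict with "mtx" (3x3 intrinsics, pixels), "k1" (the pictures are not rectified: a ray, as slopes to the right and down, at radius r is drawn at 1 + k1 r^2 times it, then the intrinsics apply), "rvec" (rotation vector, rad) and "tvec" (3), from world to camera coordinates, as OpenCV has them; the wrist camera has in their place "mount" (4x4, takes a point from camera to tool coordinates, whose origin is the TCP and whose axes are the flange's). Camera axes: x right, y down, z forward; pixel columns grow to the right and rows downward; lengths in m; the calibration is good to about 2 mm. A picture is of the moment at which its call begins: read the wrist's pose just before it. camera_params takes no time and is no camera call.
- finish_job(): hands the job in; it is judged then, once.
The state is a dict: "clock": time; "joints": joint angles; "joint_vel": joint speeds; "joint_torque": joint torques, N m; "position": TCP position; "ee_rot": TCP orientation; "ft_force": force on the tool from outside, world axes, zero at the start; "wrist_torque": the same for the moment, N m; "width": finger opening in m; "finger_force": force on a finger pad.
Only numpy, scipy, OpenCV 4.12 (cv2) and the standard library are available. Lean on these libraries where they do the work, as an engineer would, in place of code of your own. Each camera call takes 0.05 s, during which the arm holds its last target. There are 200 camera calls.

## Task

The grey shelf is to be cleaned: move its four clamp-lid jars to the white shelf, one jar centred on each round cork mark, in reverse order, so that the jar at the left end of the grey shelf's row ends at the right end of the white shelf's row, and so on through the row. Keep the jars upright, set each one down gently, and leave all four standing free.

Things in the scene. Friction and masses are not known exactly. Their poses are not given: they have to be found in the camera images.
- red_jar (a point): Centre, half-way up, of the red glazed clamp-lid jar: a loose upright round jar, 45 mm in diameter, 72 mm tall with its red lid (so 36 mm above its foot and 36 mm below its top), about 0.16 kg; two small steel clips on its side reach 25 mm from the axis. z is up. It starts standing on the red trivet.
- yellow_jar (a point): Centre, half-way up, of the yellow glazed clamp-lid jar: a loose upright round jar, 45 mm in diameter, 72 mm tall with its yellow lid (so 36 mm above its foot and 36 mm below its top), about 0.16 kg; two small steel clips on its side reach 25 mm from the axis. z is up. It starts standing on the yellow trivet.
- green_jar (a point): Centre, half-way up, of the green glazed clamp-lid jar: a loose upright round jar, 45 mm in diameter, 72 mm tall with its green lid (so 36 mm above its foot and 36 mm below its top), about 0.16 kg; two small steel clips on its side reach 25 mm from the axis. z is up. It starts standing on the green trivet.
- blue_jar (a point): Centre, half-way up, of the blue glazed clamp-lid jar: a loose upright round jar, 45 mm in diameter, 72 mm tall with its blue lid (so 36 mm above its foot and 36 mm below its top), about 0.16 kg; two small steel clips on its side reach 25 mm from the axis. z is up. It starts standing on the blue trivet.
- trivet_red: Red silicone trivet, a disc 66 mm across and 3 mm thick, stuck to the grey shelf (does not move); it marks where the red jar stood at the start. Origin at the centre of its underside.
- trivet_yellow: Yellow silicone trivet, a disc 66 mm across and 3 mm thick, stuck to the grey shelf (does not move); it marks where the yellow jar stood at the start. Origin at the centre of its underside.
- trivet_green: Green silicone trivet, a disc 66 mm across and 3 mm thick, stuck to the grey shelf (does not move); it marks where the green jar stood at the start. Origin at the centre of its underside.
- trivet_blue: Blue silicone trivet, a disc 66 mm across and 3 mm thick, stuck to the grey shelf (does not move); it marks where the blue jar stood at the start. Origin at the centre of its underside.
- grey_shelf: Grey-painted low wooden shelf that holds the row of jars at the start; fixed; board 120 mm (its x) by 290 mm (its y), top 50 mm above the table, with a 6 mm high lip along the front and back edges. Origin on the table under its centre; its y axis runs along the row towards the left as seen from the robot, x away from the robot. The four trivets stand at x = 0, y = +105, +35, -35, -105 mm, in an order that varies.
- white_shelf: White-painted wooden shelf that the jars must go to; fixed; same board (120 mm in x by 290 mm in y, 6 mm lips at front and back) with its top 90 mm above the table. Four round cork marks, 54 mm across and flush, show the places at x = 0, y = +105, +35, -35, -105 mm in its frame. Origin on the table under its centre; axes as for the grey shelf (y to the left along the row). It may stand to the left or the right of the grey shelf, and either may be turned by up to 0.22 rad.
There are look-alikes about, which are no part of the job. Leave any pink look-alike of the part that bears yellow_jar alone. What is shaped like the part that bears blue_jar but pink is not meant.

How it is judged:
At the end, for the whole second after the job is handed in: Each jar stands upright (within 0.1 rad) on the white shelf, released and at rest, within 13 mm along and across of the cork mark that mirrors its trivet: from y = +105 mm on the grey shelf to y = -105 mm on the white one, +35 to -35, -35 to +35, -105 to +105 (((y of trivet_red in the frame of grey_shelf between 0.085 and 0.125 m and y of red_jar in the frame of white_shelf between -0.118 and -0.092 m) or (y of trivet_red in the frame of grey_shelf between 0.015 and 0.055 m and y of red_jar in the frame of white_shelf between -0.048 and -0.022 m) or (y of trivet_red in the frame of grey_shelf between -0.055 and -0.015 m and y of red_jar in the frame of white_shelf between 0.022 and 0.048 m) or (y of trivet_red in the frame of grey_shelf between -0.125 and -0.085 m and y of red_jar in the frame of white_shelf between 0.092 and 0.118 m)) and x of red_jar in the frame of white_shelf between -0.013 and 0.013 m and z of red_jar in the frame of white_shelf between 0.12 and 0.132 m and angle between each of red_jar, yellow_jar, green_jar, blue_jar's own z axis and vertical below 0.1 rad and linear speed of each of jar_red, jar_yellow, jar_green, jar_blue below 0.02 m/s and contact force between each of jar_red, jar_yellow, jar_green, jar_blue and the fingers below 0.1 N and ((y of trivet_yellow in the frame of grey_shelf between 0.085 and 0.125 m and y of yellow_jar in the frame of white_shelf between -0.118 and -0.092 m) or (y of trivet_yellow in the frame of grey_shelf between 0.015 and 0.055 m and y of yellow_jar in the frame of white_shelf between -0.048 and -0.022 m) or (y of trivet_yellow in the frame of grey_shelf between -0.055 and -0.015 m and y of yellow_jar in the frame of white_shelf between 0.022 and 0.048 m) or (y of trivet_yellow in the frame of grey_shelf between -0.125 and -0.085 m and y of yellow_jar in the frame of white_shelf between 0.092 and 0.118 m)) and x of yellow_jar in the frame of white_shelf between -0.013 and 0.013 m and z of yellow_jar in the frame of white_shelf between 0.12 and 0.132 m and ((y of trivet_green in the frame of grey_shelf between 0.085 and 0.125 m and y of green_jar in the frame of white_shelf between -0.118 and -0.092 m) or (y of trivet_green in the frame of grey_shelf between 0.015 and 0.055 m and y of green_jar in the frame of white_shelf between -0.048 and -0.022 m) or (y of trivet_green in the frame of grey_shelf between -0.055 and -0.015 m and y of green_jar in the frame of white_shelf between 0.022 and 0.048 m) or (y of trivet_green in the frame of grey_shelf between -0.125 and -0.085 m and y of green_jar in the frame of white_shelf between 0.092 and 0.118 m)) and x of green_jar in the frame of white_shelf between -0.013 and 0.013 m and z of green_jar in the frame of white_shelf between 0.12 and 0.132 m and ((y of trivet_blue in the frame of grey_shelf between 0.085 and 0.125 m and y of blue_jar in the frame of white_shelf between -0.118 and -0.092 m) or (y of trivet_blue in the frame of grey_shelf between 0.015 and 0.055 m and y of blue_jar in the frame of white_shelf between -0.048 and -0.022 m) or (y of trivet_blue in the frame of grey_shelf between -0.055 and -0.015 m and y of blue_jar in the frame of white_shelf between 0.022 and 0.048 m) or (y of trivet_blue in the frame of grey_shelf between -0.125 and -0.085 m and y of blue_jar in the frame of white_shelf between 0.092 and 0.118 m)) and x of blue_jar in the frame of white_shelf between -0.013 and 0.013 m and z of blue_jar in the frame of white_shelf between 0.12 and 0.132 m); the robot touches nothing.
It fails at once if a jar is tipped over (leans more than 35 degrees) (angle between any of red_jar, yellow_jar, green_jar, blue_jar's own z axis and vertical above 0.61 rad).
It fails at once if a jar is dropped or slammed onto the white shelf (faster than 0.6 m/s within 40 mm above it, as after a free fall of 2 cm or more) ((z of red_jar in the frame of white_shelf between 0.115 and 0.166 m and x of red_jar in the frame of white_shelf between -0.06 and 0.06 m and y of red_jar in the frame of white_shelf between -0.145 and 0.145 m and linear speed of jar_red above 0.6 m/s) or (z of yellow_jar in the frame of white_shelf between 0.115 and 0.166 m and x of yellow_jar in the frame of white_shelf between -0.06 and 0.06 m and y of yellow_jar in the frame of white_shelf between -0.145 and 0.145 m and linear speed of jar_yellow above 0.6 m/s) or (z of green_jar in the frame of white_shelf between 0.115 and 0.166 m and x of green_jar in the frame of white_shelf between -0.06 and 0.06 m and y of green_jar in the frame of white_shelf between -0.145 and 0.145 m and linear speed of jar_green above 0.6 m/s) or (z of blue_jar in the frame of white_shelf between 0.115 and 0.166 m and x of blue_jar in the frame of white_shelf between -0.06 and 0.06 m and y of blue_jar in the frame of white_shelf between -0.145 and 0.145 m and linear speed of jar_blue above 0.6 m/s)).
It also fails if it takes over 115 s, if anything falls off the work surface, if the arm or the gripper's body presses on something with over 40 N, if the wrist force passes 120 N, or if a joint passes its speed limit or range.

## Working session

There is one attempt and no reset: what is moved stays moved. The work goes in short steps, Python scripts to look and compute and a shell command to move; the robot and the scene stay as the last step left them, time stands still between calls to the robot, and variables do not carry over. Pictures are saved under pics/ and viewed, at most 14 in all, crops included, and the job is handed in when it is done.

```bash
mkdir -p pics; python3 - <<'E'
from cell import *
import cv2
s=observe();print(s)
print(grasp_offset)
for n in("scene","top"):
    cv2.imwrite(f"pics/{n}0.png",camera(n));print(camera_params(n))
print(camera_params("wrist"))
E
```

```text
{'clock': 0.0, 'joints': array([-1.30261387,  0.33288273, -0.06469056,  1.46093837,  0.02159359,
        1.34987505, -0.088495  ]), 'joint_vel': array([-1.59667868e-04,  2.71043802e-05,  1.29396495e-03,  1.53973085e-03,
        2.04974693e-03, -1.95402619e-03,  1.46472301e-04]), 'joint_torque': array([ 1.90905416e-05, -6.23269272e+01,  2.43314670e-02, -3.89875460e+01,
       -6.13906025e-02,  4.00910480e-02,  1.49965249e-04]), 'position': array([0.17908846, 0.59839705, 0.22174853]), 'ee_rot': array([-3.14018562e+00,  6.09215834e-05,  2.85082584e+00]), 'ft_force': array([0.08288286, 0.37064983, 0.61938204]), 'wrist_torque': array([-0.01122371, -0.03169381, -0.02501726]), 'finger_force': 0.0, 'width': 0.08707548236782689}
0.0187
{'mtx': array([[370.47875183,   0.        , 258.12601356],
       [  0.        , 370.47875183, 192.03702037],
       [  0.        ,   0.        ,   1.        ]]), 'k1': -0.05633111494073796, 'rvec': array([ 2.33189596,  1.23449069, -0.346372  ]), 'tvec': array([-0.33113545, -0.37272134,  1.18824416])}
{'mtx': array([[434.98101933,   0.        , 248.88303695],
       [  0.        , 434.98101933, 194.40406213],
       [  0.        ,   0.        ,   1.        ]]), 'k1': 0.008270807183618565, 'rvec': array([ 2.16834969, -2.16435575,  0.1752129 ]), 'tvec': array([-0.02099318,  0.5840087 ,  0.92101722])}
{'mtx': array([[296.8473268 ,   0.        , 253.85687832],
       [  0.        , 296.8473268 , 192.02326671],
       [  0.        ,   0.        ,   1.        ]]), 'k1': -0.0753442989588762, 'mount': array([[ 2.19689866e-04, -9.64582571e-01, -2.63781000e-01,
         7.21890102e-02],
       [ 9.99999268e-01, -1.01914698e-04,  1.20552597e-03,
         1.64206808e-04],
       [-1.18971250e-03, -2.63781072e-01,  9.64581842e-01,
        -1.62381808e-01],
       [ 0.00000000e+00,  0.00000000e+00,  0.00000000e+00,
         1.00000000e+00]])}
```

View pics/top0.png

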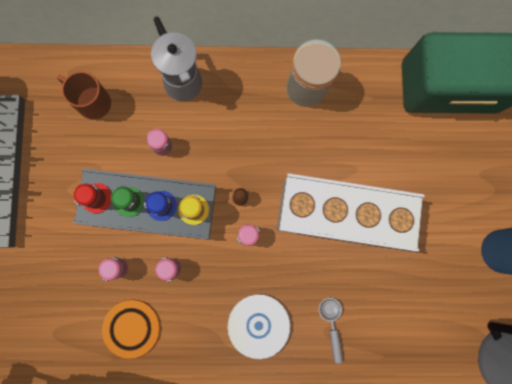

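View pics/scene0.png

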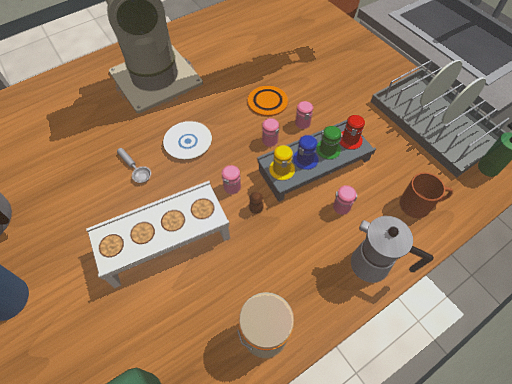

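The top picture shows the grey shelf at left with red (87,196), green (124,200), blue (159,206) and yellow (193,209). The white shelf is at right, with cork marks at (302,205), (335,210), (368,215) and (401,220). The pink jars at (158,140), (248,235), (111,269) and (166,269) are look-alikes off the shelf, and I leave them alone. I confirm this in an enlarged crop and measure.

```bash
cat > h.py <<'E'
from cell import *
import cv2,numpy as np
from scipy.spatial.transform import Rotation as R
def ray(name,uv,st=None):
    p=camera_params(name);K=p["mtx"]
    d=(np.array(uv,float)-K[:2,2])/K[0,0];r=np.linalg.norm(d);x=r
    for _ in range(30):x=r/(1+p["k1"]*x*x)
    d=np.append(d*(x/r if r>0 else 1),1)
    if name=="wrist":
        M=p["mount"];T=R.from_euler("xyz",st["ee_rot"])
        return T.apply(M[:3,3])+st["position"],T.apply(M[:3,:3]@d)
    Rm=cv2.Rodrigues(p["rvec"])[0];return -Rm.T@p["tvec"],Rm.T@d
def at(name,uv,z,st=None):
    o,d=ray(name,uv,st);return (o+d*(z-o[2])/d[2])[:2]
E
python3 - <<'E'
import cv2,numpy as np
from h import *
a=cv2.imread("pics/top0.png")
c=a[160:260,70:230];cv2.imwrite("pics/cropg.png",cv2.resize(c,None,fx=5,fy=5,interpolation=2))
# blobs
h=cv2.cvtColor(a,cv2.COLOR_BGR2HSV)
for n,lo,hi in(("cork",8,20),):
    m=cv2.inRange(h,(lo,60,120),(hi,255,255));m[:175]=0;m[250:]=0;m[:,:288]=0;m[:,412:]=0
    w=cv2.inRange(h,(0,0,170),(179,50,255))
    poly=np.array([[290,182],[418,200],[412,242],[284,228]]);M=np.zeros(m.shape,np.uint8);cv2.fillPoly(M,[poly],255)
    m=cv2.bitwise_and(cv2.bitwise_not(w),M)
    k,l,st,ce=cv2.connectedComponentsWithStats(m)
    for i in range(1,k):
        if st[i,4]>150:print(st[i],ce[i].round(1),at("top",ce[i],.09).round(4))
for n,uv in dict(red=(85,195),green=(123,199),blue=(159,205),yellow=(193,209)).items():print(n,at("top",uv,.125))
print([at("top",p,.05).round(3) for p in((82,172),(215,184),(211,237),(75,221))])
print(ray("top",(256,192)))
E
```

```text
[290 192  25  26 513] [301.9 204.4] [ 0.5566 -0.1293]
[323 197  25  26 514] [334.9 209.5] [ 0.5462 -0.1984]
[356 202  25  26 518] [368.  214.7] [ 0.5354 -0.2675]
[389 207  25  26 515] [401.  219.8] [ 0.525  -0.3367]
red [0.57016742 0.30768225]
green [0.56243408 0.232757  ]
blue [0.55066187 0.16138396]
yellow [0.54285748 0.0938986 ]
[array([0.63 , 0.343]), array([0.605, 0.054]), array([0.49 , 0.062]), array([0.524, 0.352])]
(array([0.45736869, 0.00789386, 0.99021774]), array([ 0.13743046, -0.04530227, -0.9896256 ]))
```

View pics/cropg.png

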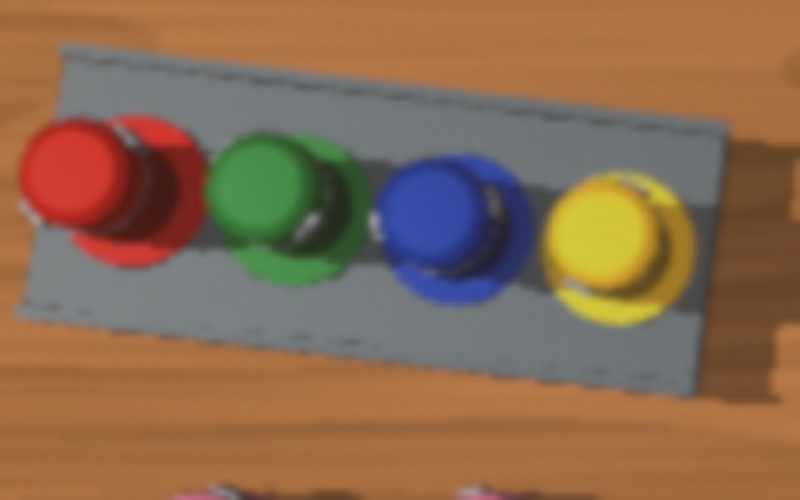

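The crop confirms the red, green, blue and yellow lidded jars on their trivets, left to right, with no pink ones on the shelf. Their lid centres are at full-image pixels (85,194), (122,197), (156,203) and (190,207). Next I turn the tool so it closes across the row, and look from above.

```bash
python3 -m inch '{"slide":[[0,0,-0.05],[0,0,-0.05],[0,0,-0.05],[0,0,-0.05],[0,0,-0.05],[0,0,-0.05],[0,0,0],[0,0,0],[0,0,0]],"rotation":[[0,0,0.0275],[0,0,0.0275],[0,0,0.0275],[0,0,0.0275],[0,0,0.0275],[0,0,0.0275],[0,0,0.0275],[0,0,0.0275],[0,0,0]]}' 1
python3 -m inch '{"slide":[[-0.2,0,0],[-0.2,0,0],[-0.2,0,0],[-0.2,0,0],[-0.1,0.2,0],[-0.1,0.2,0],[-0.1,0.2,0],[-0.1,0.2,0],[-0.1,0.2,0],[-0.1,0.2,0],[-0.1,0.2,0],[-0.1,0.2,0],[-0.1,0.2,0],[-0.1,0.2,0],[0,0.07,0],[0,0,0],[0,0,0]],"rotation":[[0,0,0],[0,0,0],[0,0,0],[0,0,0],[0,0,0],[0,0,0],[0,0,0],[0,0,0],[0,0,0],[0,0,0],[0,0,0],[0,0,0],[0,0,0],[0,0,0],[0,0,0],[0,0,0],[0,0,0]]}'
python3 - <<'E'
from h import *
s=observe();print(s["position"],s["ee_rot"],s["joints"].round(2));im=camera("wrist")
cv2.imwrite("pics/w0.png",im);cv2.imwrite("pics/w0b.png",cv2.resize(im,(800,600),interpolation=2));np.save("w0.npy",np.r_[s["position"],s["ee_rot"]])
E
```

```text
clock: 1.23
position: [0.1791, 0.5986, 0.2822]
ee_rot: [3.142, 0.001, 1.47]
ft_force: [0.6, -0.4, -0.5]
width: 0.087
finger_force: 0.0
clock: 3.35
position: [0.5533, 0.1996, 0.2824]
ee_rot: [-3.141, -0.0, 1.472]
ft_force: [-0.4, -0.3, 0.4]
width: 0.0868
finger_force: 0.0
[0.55330105 0.19957718 0.28241438] [-3.14084978e+00 -3.70062204e-04  1.47150195e+00] [-0.93  0.25  0.61  1.5  -0.14  1.44 -0.41]
```

View pics/w0b.png

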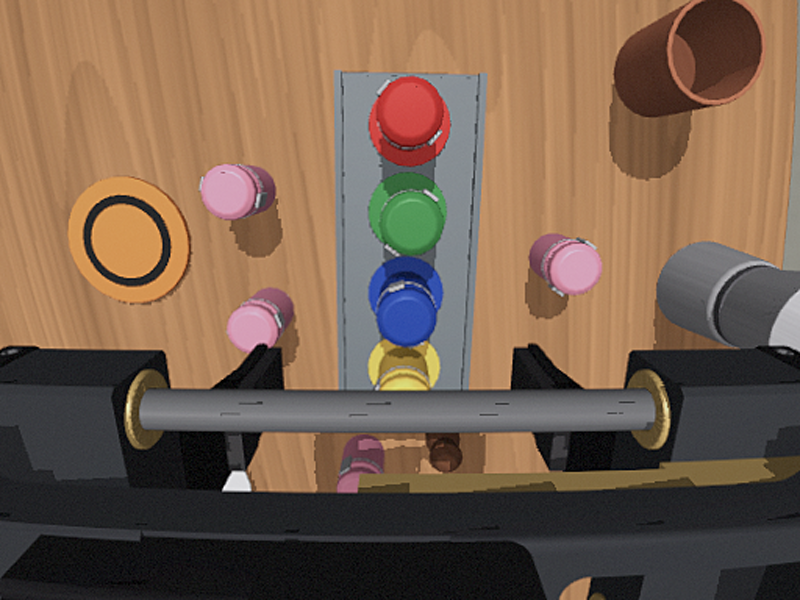

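In the wrist view (800x600), the lids are at red (410,111), green (412,222) and blue (407,313), with yellow partly hidden behind the gripper. I compare these with the top camera.

```bash
python3 - <<'E'
from h import *
v=np.load("w0.npy");st=dict(position=v[:3],ee_rot=v[3:])
f=512/800
for n,w,t in(("red",(410,111),(85,194.4)),("green",(412,222),(122.2,197.4)),("blue",(407,313),(156,202.6)),("yellow",None,(190,206.8))):
    print(n,None if w is None else at("wrist",(w[0]*f,w[1]*f),.125,st).round(4),at("top",t,.125).round(4))
# trivets
for n,w,t in(("red",(410,122),(98.2,198.3)),("green",(407.5,215),(128.5,202)),("blue",(405,297),(161.8,205.8)),("yellow",(404,378),(194,209.8))):
    print(n,at("wrist",(w[0]*f,w[1]*f),.053,st).round(4),at("top",t,.053).round(4))
E
```

```text
red [0.573  0.3109] [0.5714 0.3077]
green [0.5676 0.239 ] [0.5656 0.2345]
blue [0.5582 0.1745] [0.5554 0.1674]
yellow None [0.5472 0.0999]
red [0.575  0.3114] [0.5725 0.3043]
green [0.566  0.2378] [0.5647 0.2395]
blue [0.5572 0.1674] [0.5567 0.1681]
yellow [0.5491 0.0908] [0.5482 0.0989]
```

The two cameras agree within about 4 mm, and the spacing is about 70 mm along a line at a yaw of about -0.11. Red comes first: centre above it, descend and grip.

```bash
python3 -m inch '{"slide":[[0.15,0.01,0],[0.2,0.02,0],[0.2,0.01,0],[0,0,0],[0,0,0.15],[0,0,0.15],[0,0,0.15],[0,0,0.15],[0,0,0.15],[0,0,0.1],[0,0,0.1],[0,0,0.1],[0,0,0],[0,0,0]],"rotation":[[0,0,0],[0,0,0],[0,0,0],[0,0,0],[0,0,0],[0,0,0],[0,0,0],[0,0,0],[0,0,0],[0,0,0],[0,0,0],[0,0,0],[0,0,0],[0,0,0]]}' 1
python3 -m inch '{"slide":[[0,0,0],[0,0,0],[0,0,0],[0,0,0],[0,0,0],[0,0,0],[0,0,0],[0,0,0]],"rotation":[[0,0,0],[0,0,0],[0,0,0],[0,0,0],[0,0,0],[0,0,0],[0,0,0],[0,0,0]]}' 0
python3 - <<'E'
from h import *
im=camera("wrist");cv2.imwrite("pics/w1.png",im);cv2.imwrite("pics/s1.png",np.hstack([cv2.resize(im,(400,300)),cv2.resize(camera("scene")[60:240,210:450],(400,300))]))
E
```

```text
clock: 5.15
position: [0.5739, 0.3071, 0.0732]
ee_rot: [3.141, -0.001, 1.468]
ft_force: [0.3, 0.0, 0.7]
width: 0.0872
finger_force: 0.0
clock: 6.15
position: [0.5733, 0.307, 0.0725]
ee_rot: [-3.141, -0.0, 1.469]
ft_force: [-0.6, -0.2, 1.7]
width: 0.0441
finger_force: 30.0
```

View pics/s1.png

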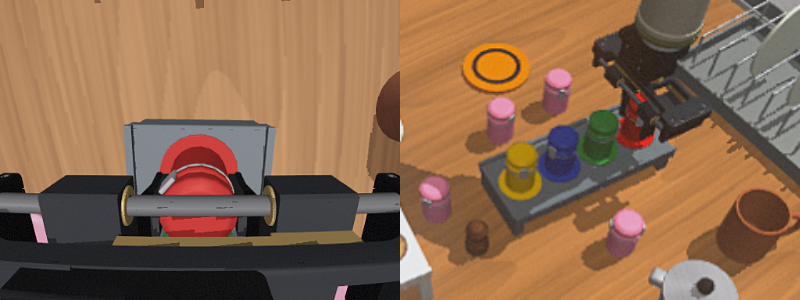

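Red is gripped with the fingers 44 mm apart, jar upright, and nothing else touched. Next: lift it and carry it towards the right-end mark.

```bash
python3 -m inch '{"slide":[[0,0,-0.05],[0,0,-0.15],[0,0,-0.2],[0,0,-0.2],[0,0,-0.15],[0,0,-0.05],[0,0,0]],"rotation":[[0,0,0],[0,0,0],[0,0,0],[0,0,0],[0,0,0],[0,0,0],[0,0,0]]}' 0
python3 -m inch '{"slide":[[-0.08,0,0],[-0.14,0,0],[-0.2,0,0],[-0.2,0,0],[-0.22,0,0],[-0.22,0,0],[-0.22,0,0],[-0.22,0,0],[-0.22,0.01,0],[-0.22,0.02,0],[-0.22,0.02,0],[-0.22,0.01,0],[-0.22,0.01,0],[-0.2,0.01,0],[-0.2,0.01,0],[-0.13,0,0],[-0.07,0,0],[-0.03,0,0],[0,0,0],[0,0,0]],"rotation":[[0,0,0],[0,0,0],[0,0,0],[0,0,0],[0,0,0],[0,0,0],[0,0,0],[0,0,0],[0,0,0],[0,0,0],[0,0,0],[0,0,0],[0,0,0],[0,0,0],[0,0,0],[0,0,0],[0,0,0],[0,0,0],[0,0,0],[0,0,0]]}' 0
python3 - <<'E'
from h import *
s=observe();im=camera("wrist");print(s["joints"].round(2));np.save("w2.npy",np.r_[s["position"],s["ee_rot"]])
cv2.imwrite("pics/w2b.png",cv2.resize(im,(800,600),interpolation=2))
E
```

```text
clock: 7.12
position: [0.5735, 0.307, 0.2325]
ee_rot: [3.141, -0.0, 1.468]
ft_force: [-0.2, -0.9, -3.2]
width: 0.044
finger_force: 30.0
clock: 9.62
position: [0.5259, -0.3363, 0.2324]
ee_rot: [3.141, -0.001, 1.47]
ft_force: [-0.1, -0.1, -1.3]
width: 0.0442
finger_force: 30.0
[-0.14  0.42  0.86  1.49 -0.32  1.38  0.64]
```

View pics/w2b.png

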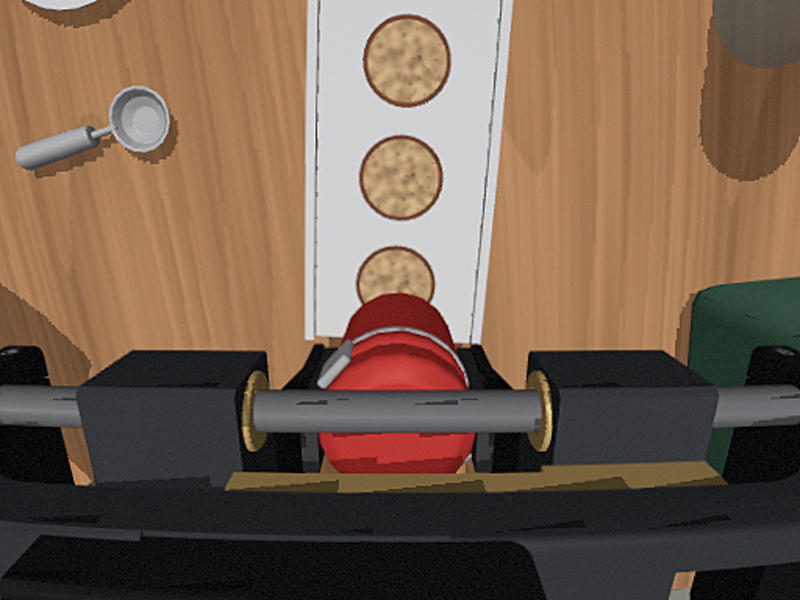

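```bash
python3 - <<'E'
from h import *
v=np.load("w2.npy");st=dict(position=v[:3],ee_rot=v[3:]);f=.64
for w in((407,61),(401,178),(396,289)):print(at("wrist",(w[0]*f,w[1]*f),.09,st).round(4))
print("lid",[at("wrist",(u*f,w*f),.285,st).round(4) for u,w in((318,415),(477,415),(397,472),(397,332))], "foot far edge",at("wrist",(398*f,295*f),.213,st).round(4))
E
```

```text
[ 0.5462 -0.1976]
[ 0.5357 -0.2668]
[ 0.5251 -0.3392]
lid [array([ 0.5062, -0.3235]), array([ 0.5481, -0.3278]), array([ 0.5252, -0.3432]), array([ 0.5293, -0.3025])] foot far edge [ 0.5289 -0.3116]
```

The cork marks seen from the wrist, (.546,-.198), (.536,-.267) and (.525,-.339), match the top view within 2 mm. The held jar sits about 2 mm off the TCP. Now lower it, checking before release.

```bash
python3 -m inch '{"slide":[[-0.02,-0.007,0],[0,0,0.06],[0,0,0.12],[0,0,0.12],[0,0,0.12],[0,0,0.06],[0,0,0.04],[0,0,0.03],[0,0,0.03],[0,0,0.02],[0,0,0.01],[0,0,0],[0,0,0]],"rotation":[[0,0,0],[0,0,0],[0,0,0],[0,0,0],[0,0,0],[0,0,0],[0,0,0],[0,0,0],[0,0,0],[0,0,0],[0,0,0],[0,0,0],[0,0,0]]}' 0
```

```text
clock: 11.3
position: [0.5237, -0.3414, 0.1107]
ee_rot: [3.141, 0.0, 1.468]
ft_force: [0.2, -0.7, -1.3]
width: 0.0442
finger_force: 30.0
```

```bash
Z='x'; python3 -m inch '{"slide":[[0.005,0,0.006],[0,0,0]],"rotation":[[0,0,0],[0,0,0]]}' 0
python3 -m inch '{"slide":[[0,0,0],[0,0,0],[0,0,0],[0,0,0],[0,0,-0.05],[0,0,-0.1],[0,0,-0.2],[0,0,-0.2],[0,0,-0.2],[0,0,-0.05],[0,0,0],[0,0,0]],"rotation":[[0,0,0],[0,0,0],[0,0,0],[0,0,0],[0,0,0],[0,0,0],[0,0,0],[0,0,0],[0,0,0],[0,0,0],[0,0,0],[0,0,0]]}' 1
python3 - <<'E'
from h import *
s=observe();print(s["position"],s["ee_rot"])
# go to green
p=s["position"];y=s["ee_rot"][2];e=np.array([.565,.239])-p[:2]
X=np.array([np.cos(y),np.sin(y)]);Y=np.array([np.sin(y),-np.cos(y)]);print(e@X/.2,e@Y/.2)
E
```

```text
clock: 11.55
position: [0.5238, -0.3405, 0.1096]
ee_rot: [3.141, 0.0, 1.469]
ft_force: [-0.7, -0.7, 1.4]
width: 0.0446
finger_force: 30.0
clock: 13.05
position: [0.5233, -0.3399, 0.2683]
ee_rot: [-3.14, -0.001, 1.469]
ft_force: [0.7, 0.7, 0.2]
width: 0.0871
finger_force: 0.0
[ 0.52334935 -0.33993925  0.26831233] [-3.14023263e+00 -7.22070140e-04  1.46850941e+00]
2.9008308673075516 -0.08840873939998842
```

Red is released and standing. Now green.

```bash
python3 -m inch '{"slide":[[0.1,0,0],[0.2,0,0],[0.22,0,0],[0.22,0,0],[0.22,-0.01,0],[0.22,-0.01,0],[0.22,-0.01,0],[0.22,-0.02,0],[0.22,-0.02,0],[0.22,-0.01,0],[0.22,-0.01,0],[0.22,0,0],[0.2,0,0],[0.12,0,0],[0.06,0,0],[0.02,0,0],[0,0,0],[0,0,0]],"rotation":[[0,0,0],[0,0,0],[0,0,0],[0,0,0],[0,0,0],[0,0,0],[0,0,0],[0,0,0],[0,0,0],[0,0,0],[0,0,0],[0,0,0],[0,0,0],[0,0,0],[0,0,0],[0,0,0],[0,0,0],[0,0,0]]}' 1
python3 -m inch '{"slide":[[0,0,0.06],[0,0,0.14],[0,0,0.2],[0,0,0.2],[0,0,0.15],[0,0,0.1],[0,0,0.08],[0,0,0.05],[0,0,0],[0,0,0]],"rotation":[[0,0,0],[0,0,0],[0,0,0],[0,0,0],[0,0,0],[0,0,0],[0,0,0],[0,0,0],[0,0,0],[0,0,0]]}' 1
python3 -m inch '{"slide":[[0,0,0],[0,0,0],[0,0,0],[0,0,0],[0,0,0],[0,0,0]],"rotation":[[0,0,0],[0,0,0],[0,0,0],[0,0,0],[0,0,0],[0,0,0]]}' 0
python3 -m inch '{"slide":[[0,0,-0.05],[0,0,-0.15],[0,0,-0.2],[0,0,-0.2],[0,0,-0.15],[0,0,-0.05],[0,0,0],[0,0,0]],"rotation":[[0,0,0],[0,0,0],[0,0,0],[0,0,0],[0,0,0],[0,0,0],[0,0,0],[0,0,0]]}' 0
cat > g.py <<'E'
import sys
from h import *
s=observe();p=s["position"];y=s["ee_rot"][2];e=np.array([float(a) for a in sys.argv[1:3]])-p[:2]
print(e@np.array([np.cos(y),np.sin(y)])/.2,e@np.array([np.sin(y),-np.cos(y)])/.2)
E
python3 g.py .536 -.269
```

```text
clock: 15.3
position: [0.5653, 0.2372, 0.2696]
ee_rot: [3.141, -0.0, 1.467]
ft_force: [0.5, -1.0, 1.4]
width: 0.0869
finger_force: 0.0
clock: 16.55
position: [0.5655, 0.2387, 0.0741]
ee_rot: [3.141, -0.001, 1.469]
ft_force: [0.3, 0.4, -0.4]
width: 0.087
finger_force: 0.0
clock: 17.3
position: [0.5652, 0.2385, 0.0734]
ee_rot: [3.141, -0.0, 1.468]
ft_force: [1.0, -0.7, -0.0]
width: 0.0439
finger_force: 30.0
clock: 18.3
position: [0.5643, 0.2383, 0.2318]
ee_rot: [-3.14, 0.001, 1.469]
ft_force: [-0.1, 0.1, -2.3]
width: 0.0443
finger_force: 30.0
-2.537889364474562 0.11793616402983945
```

```bash
python3 -m inch '{"slide":[[-0.08,0,0],[-0.14,0,0],[-0.2,0,0],[-0.22,0.01,0],[-0.22,0.02,0],[-0.22,0.02,0],[-0.22,0.02,0],[-0.22,0.02,0],[-0.22,0.02,0],[-0.22,0.01,0],[-0.2,0,0],[-0.2,0,0],[-0.14,0,0],[-0.1,0,0],[-0.08,0,0],[-0.06,0,0],[0,0,0],[0,0,0]],"rotation":[[0,0,0],[0,0,0],[0,0,0],[0,0,0],[0,0,0],[0,0,0],[0,0,0],[0,0,0],[0,0,0],[0,0,0],[0,0,0],[0,0,0],[0,0,0],[0,0,0],[0,0,0],[0,0,0],[0,0,0],[0,0,0]]}' 0
python3 - <<'E'
from h import *
s=observe();im=camera("wrist");np.save("w3.npy",np.r_[s["position"],s["ee_rot"]]);print(s["position"])
cv2.imwrite("pics/w3b.png",cv2.resize(im,(800,600),interpolation=2))
t=camera("top");cv2.imwrite("pics/t3.png",t)
E
```

```text
clock: 20.55
position: [0.5332, -0.3084, 0.2332]
ee_rot: [-3.142, -0.001, 1.469]
ft_force: [-0.3, -0.1, -2.2]
width: 0.0439
finger_force: 30.0
[ 0.53318037 -0.30836836  0.23321304]
```

View pics/w3b.png

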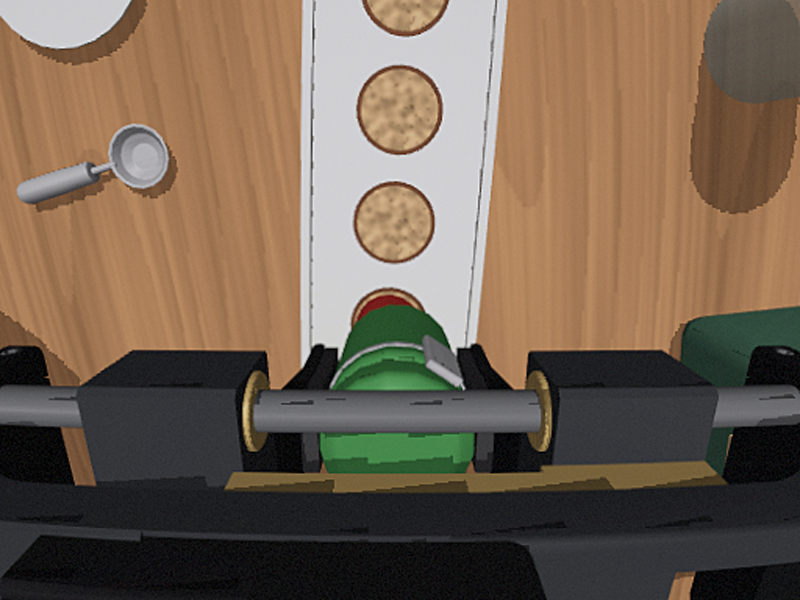

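The rows summed to more than I meant, so the tool overshot to y=-.308. Green is held fine at the fingers, and red stands on its mark behind. I compute the jar's offset in the grip and the correction.

```bash
python3 - <<'E'
from h import *
f=.64
for k,vv in((2,295),(3,305)):
    v=np.load(f"w{k}.npy");st=dict(position=v[:3],ee_rot=v[3:])
    print(at("wrist",(398*f,vv*f),v[2]-.0195-.0005*(k==3),st)-v[:2]-np.array([0,.0225]))
v=np.load("w3.npy");st=dict(position=v[:3],ee_rot=v[3:])
for w in((399,110),(394,223)):print(at("wrist",(w[0]*f,w[1]*f),.09,st).round(4))
E
python3 g.py .535 -.2675
```

```text
[0.00301479 0.0021872 ]
[ 0.00259208 -0.00214818]
[ 0.5459 -0.1975]
[ 0.5356 -0.267 ]
0.2031961436299319 -0.012183339394486138
```

```bash
python3 - <<'E'
import cv2
t=cv2.imread("pics/t3.png");cv2.imwrite("pics/t3b.png",cv2.resize(t[170:260,270:430],None,fx=5,fy=5,interpolation=2))
E
```

```text
(no output)
```

View pics/t3b.png

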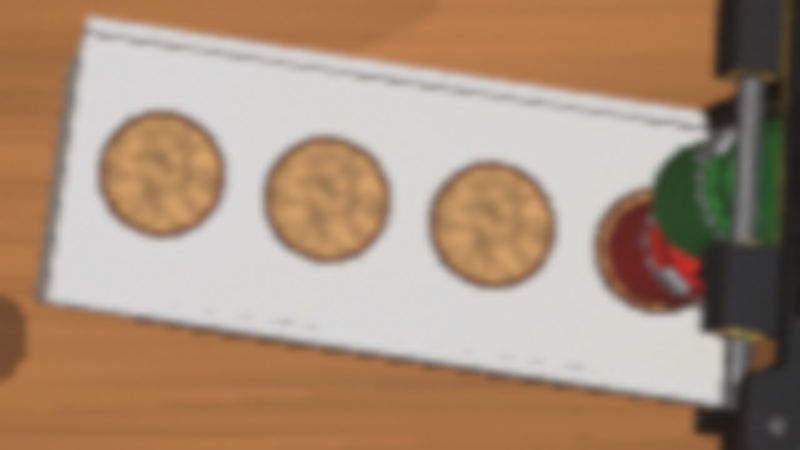

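Red stands centred on its mark in the top view (crop about (655,250)). Green: shift by tool x +0.215, lower and release.

```bash
python3 -m inch '{"slide":[[0.065,-0.01,0],[0.1,0,0],[0.05,0,0],[0,0,0],[0,0,0.06],[0,0,0.12],[0,0,0.12],[0,0,0.12],[0,0,0.06],[0,0,0.04],[0,0,0.03],[0,0,0.03],[0,0,0.02],[0,0,0.01],[0,0,0],[0,0,0]],"rotation":[[0,0,0],[0,0,0],[0,0,0],[0,0,0],[0,0,0],[0,0,0],[0,0,0],[0,0,0],[0,0,0],[0,0,0],[0,0,0],[0,0,0],[0,0,0],[0,0,0],[0,0,0],[0,0,0]]}' 0
```

```text
clock: 22.65
position: [0.5355, -0.2662, 0.1115]
ee_rot: [3.141, 0.0, 1.469]
ft_force: [0.9, 0.2, -1.1]
width: 0.0438
finger_force: 30.0
```

```bash
python3 -m inch '{"slide":[[0,0,0.007],[0,0,0]],"rotation":[[0,0,0],[0,0,0]]}' 0
python3 -m inch '{"slide":[[0,0,0],[0,0,0],[0,0,0],[0,0,0],[0,0,-0.05],[0,0,-0.1],[0,0,-0.2],[0,0,-0.2],[0,0,-0.2],[0,0,-0.05],[0,0,0],[0,0,0]],"rotation":[[0,0,0],[0,0,0],[0,0,0],[0,0,0],[0,0,0],[0,0,0],[0,0,0],[0,0,0],[0,0,0],[0,0,0],[0,0,0],[0,0,0]]}' 1
python3 g.py .5565 .169
```

```text
clock: 22.9
position: [0.5355, -0.2662, 0.1104]
ee_rot: [3.141, -0.0, 1.468]
ft_force: [-1.8, 1.4, 3.4]
width: 0.0437
finger_force: 30.0
clock: 24.4
position: [0.5349, -0.2658, 0.269]
ee_rot: [-3.14, -0.0, 1.469]
ft_force: [0.2, -0.8, -1.1]
width: 0.0868
finger_force: 0.0
2.1734887895931894 -0.11443814522569523
```

```bash
python3 -m inch '{"slide":[[0.1,0,0],[0.2,0,0],[0.22,-0.02,0],[0.22,-0.02,0],[0.22,-0.02,0],[0.22,-0.02,0],[0.22,-0.02,0],[0.22,-0.014,0],[0.22,0,0],[0.2,0,0],[0.1,0,0],[0.033,0,0],[0,0,0],[0,0,0]],"rotation":[[0,0,0],[0,0,0],[0,0,0],[0,0,0],[0,0,0],[0,0,0],[0,0,0],[0,0,0],[0,0,0],[0,0,0],[0,0,0],[0,0,0],[0,0,0],[0,0,0]]}' 1
python3 -m inch '{"slide":[[0,0,0.06],[0,0,0.14],[0,0,0.2],[0,0,0.2],[0,0,0.15],[0,0,0.1],[0,0,0.08],[0,0,0.05],[0,0,0],[0,0,0]],"rotation":[[0,0,0],[0,0,0],[0,0,0],[0,0,0],[0,0,0],[0,0,0],[0,0,0],[0,0,0],[0,0,0],[0,0,0]]}' 1
python3 -m inch '{"slide":[[0,0,0],[0,0,0],[0,0,0],[0,0,0],[0,0,0],[0,0,0]],"rotation":[[0,0,0],[0,0,0],[0,0,0],[0,0,0],[0,0,0],[0,0,0]]}' 0
python3 -m inch '{"slide":[[0,0,-0.05],[0,0,-0.15],[0,0,-0.2],[0,0,-0.2],[0,0,-0.15],[0,0,-0.05],[0,0,0],[0,0,0]],"rotation":[[0,0,0],[0,0,0],[0,0,0],[0,0,0],[0,0,0],[0,0,0],[0,0,0],[0,0,0]]}' 0
python3 g.py .545 -.198
```

```text
clock: 26.15
position: [0.5573, 0.1668, 0.2701]
ee_rot: [3.141, 0.0, 1.466]
ft_force: [-0.2, -0.6, 1.0]
width: 0.0872
finger_force: 0.0
clock: 27.4
position: [0.5575, 0.1687, 0.0746]
ee_rot: [3.141, -0.001, 1.468]
ft_force: [0.5, -0.6, 1.0]
width: 0.0869
finger_force: 0.0
clock: 28.15
position: [0.557, 0.1686, 0.074]
ee_rot: [3.142, -0.0, 1.469]
ft_force: [-0.5, 0.7, 0.1]
width: 0.0448
finger_force: 30.0
clock: 29.15
position: [0.5564, 0.1684, 0.2325]
ee_rot: [-3.14, 0.001, 1.469]
ft_force: [-0.2, 0.1, -1.4]
width: 0.0443
finger_force: 30.0
-1.8284501499430372 0.13042274775340676
```

```bash
python3 -m inch '{"slide":[[-0.08,0,0],[-0.14,0.01,0],[-0.2,0.02,0],[-0.22,0.02,0],[-0.22,0.02,0],[-0.22,0.02,0],[-0.22,0.02,0],[-0.22,0.02,0],[-0.15,0,0],[-0.1,0,0],[-0.06,0,0],[0,0,0],[0,0,0]],"rotation":[[0,0,0],[0,0,0],[0,0,0],[0,0,0],[0,0,0],[0,0,0],[0,0,0],[0,0,0],[0,0,0],[0,0,0],[0,0,0],[0,0,0],[0,0,0]]}' 0
python3 - <<'E'
from h import *
s=observe();im=camera("wrist");np.save("w4.npy",np.r_[s["position"],s["ee_rot"]]);print(s["position"])
cv2.imwrite("pics/w4b.png",cv2.resize(im,(800,600),interpolation=2)[:480])
E
```

```text
clock: 30.78
position: [0.5456, -0.1972, 0.2337]
ee_rot: [-3.141, -0.001, 1.47]
ft_force: [0.1, 1.2, -2.0]
width: 0.0443
finger_force: 30.0
[ 0.54564859 -0.19722899  0.23370273]
```

View pics/w4b.png

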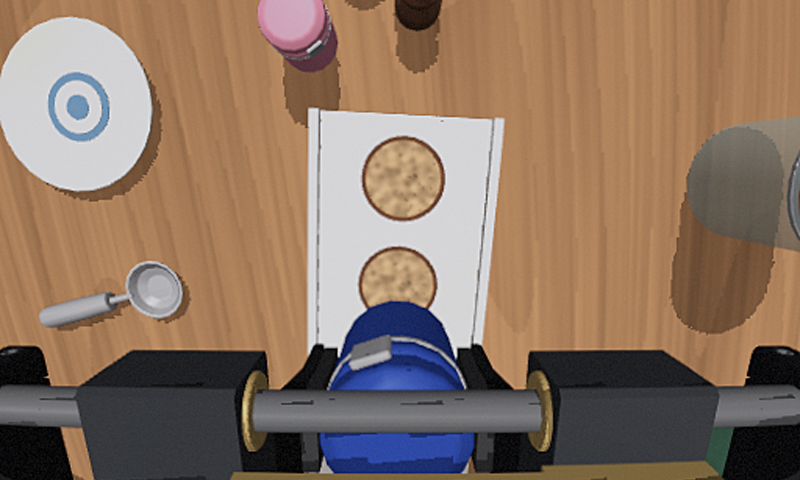

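Blue is held upright over its mark, the foot's far edge at (398,303). Its jar centre is about (.546,-.1985) against a mark at (.546,-.198). Lower and release.

```bash
python3 -m inch '{"slide":[[0,0,0.06],[0,0,0.12],[0,0,0.12],[0,0,0.12],[0,0,0.06],[0,0,0.04],[0,0,0.03],[0,0,0.03],[0,0,0.02],[0,0,0.01],[0,0,0.008],[0,0,0],[0,0,0]],"rotation":[[0,0,0],[0,0,0],[0,0,0],[0,0,0],[0,0,0],[0,0,0],[0,0,0],[0,0,0],[0,0,0],[0,0,0],[0,0,0],[0,0,0],[0,0,0]]}' 0
python3 -m inch '{"slide":[[0,0,0],[0,0,0],[0,0,0],[0,0,0],[0,0,-0.05],[0,0,-0.1],[0,0,-0.2],[0,0,-0.2],[0,0,-0.2],[0,0,-0.05],[0,0,0],[0,0,0]],"rotation":[[0,0,0],[0,0,0],[0,0,0],[0,0,0],[0,0,0],[0,0,0],[0,0,0],[0,0,0],[0,0,0],[0,0,0],[0,0,0],[0,0,0]]}' 1
python3 g.py .548 .0985
```

```text
clock: 32.45
position: [0.5456, -0.1983, 0.1109]
ee_rot: [3.141, -0.0, 1.468]
ft_force: [-3.4, 0.7, 5.5]
width: 0.0449
finger_force: 30.0
clock: 33.95
position: [0.545, -0.1979, 0.2694]
ee_rot: [-3.14, -0.0, 1.469]
ft_force: [-0.2, -0.3, -1.1]
width: 0.0873
finger_force: 0.0
1.4759079059615092 -0.13650667872537856
```

Yellow's clips lie only about 23° off my closing line, so I turn the tool 20° away from them before gripping.

```bash
python3 -m inch '{"slide":[[0.1,0,0],[0.2,-0.02,0],[0.22,-0.03,0],[0.22,-0.03,0],[0.22,-0.03,0],[0.22,-0.026,0],[0.2,0,0],[0.07,0,0],[0.026,0,0],[0,0,0],[0,0,0],[0,0,0],[0,0,0],[0,0,0]],"rotation":[[0,0,0],[0,0,0],[0,0,0],[0,0,0],[0,0,0],[0,0,0],[0,0,0],[0,0,0],[0,0,0],[0,0,-0.02],[0,0,-0.02],[0,0,-0.016],[0,0,0],[0,0,0]]}' 1
python3 -m inch '{"slide":[[0,0,0.06],[0,0,0.14],[0,0,0.2],[0,0,0.2],[0,0,0.15],[0,0,0],[0,0,0]],"rotation":[[0,0,0],[0,0,0],[0,0,0],[0,0,0],[0,0,0],[0,0,0],[0,0,0]]}' 1
python3 g.py .548 .0985
python3 - <<'E'
from h import *
cv2.imwrite("pics/w5.png",cv2.resize(camera("wrist"),(800,600),interpolation=2)[100:500])
E
```

```text
clock: 35.7
position: [0.5486, 0.0973, 0.2703]
ee_rot: [-3.142, 0.0, 1.817]
ft_force: [0.4, -0.3, -0.4]
width: 0.0869
finger_force: 0.0
clock: 36.58
position: [0.5491, 0.0982, 0.1213]
ee_rot: [3.141, 0.0, 1.82]
ft_force: [0.5, -0.3, 0.6]
width: 0.0871
finger_force: 0.0
0.002961412466715659 -0.0050463003565971295
```

View pics/w5.png

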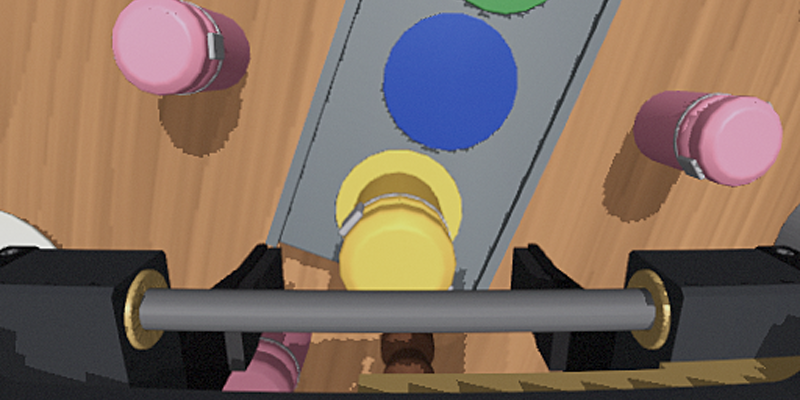

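Yellow is centred between the fingers (lid about (397,350) in the full view) with its clip clear of the pads. The pink jar at lower left is about 10 cm away from the fingers. Descend and grip.

```bash
python3 -m inch '{"slide":[[0,0,0.08],[0,0,0.08],[0,0,0.05],[0,0,0.025],[0,0,0],[0,0,0]],"rotation":[[0,0,0],[0,0,0],[0,0,0],[0,0,0],[0,0,0],[0,0,0]]}' 1
python3 -m inch '{"slide":[[0,0,0],[0,0,0],[0,0,0],[0,0,0],[0,0,0],[0,0,0]],"rotation":[[0,0,0],[0,0,0],[0,0,0],[0,0,0],[0,0,0],[0,0,0]]}' 0
python3 -m inch '{"slide":[[0,0,-0.05],[0,0,-0.15],[0,0,-0.2],[0,0,-0.2],[0,0,-0.15],[0,0,-0.05],[0,0,0],[0,0,0]],"rotation":[[0,0,0],[0,0,0],[0,0,0],[0,0,0],[0,0,0],[0,0,0],[0,0,0],[0,0,0]]}' 0
python3 g.py .5565 -.129
```

```text
clock: 37.38
position: [0.5489, 0.0983, 0.0737]
ee_rot: [3.141, -0.0, 1.82]
ft_force: [-0.6, -0.7, -0.0]
width: 0.0873
finger_force: 0.0
clock: 38.12
position: [0.5487, 0.0983, 0.0733]
ee_rot: [3.141, -0.0, 1.82]
ft_force: [-0.1, -0.0, -0.4]
width: 0.0442
finger_force: 30.0
clock: 39.12
position: [0.5479, 0.0982, 0.232]
ee_rot: [-3.14, 0.0, 1.82]
ft_force: [-0.6, -0.5, -1.4]
width: 0.0442
finger_force: 30.0
-1.1111260086392742 -0.23910514878612193
```

```bash
python3 -m inch '{"slide":[[-0.08,-0.03,0],[-0.14,-0.03,0],[-0.18,-0.04,0],[-0.18,-0.04,0],[-0.18,-0.04,0],[-0.15,-0.03,0],[-0.1,-0.02,0],[-0.06,-0.009,0],[-0.04,0,0],[0,0,0],[0,0,0]],"rotation":[[0,0,0],[0,0,0],[0,0,0],[0,0,0],[0,0,0],[0,0,0],[0,0,0],[0,0,0],[0,0,0],[0,0,0],[0,0,0]]}' 0
python3 - <<'E'
from h import *
s=observe();im=camera("wrist");np.save("w6.npy",np.r_[s["position"],s["ee_rot"]]);print(s["position"])
cv2.imwrite("pics/w6b.png",cv2.resize(im,(800,600),interpolation=2)[:480])
E
```

```text
clock: 40.5
position: [0.5572, -0.1278, 0.2332]
ee_rot: [-3.141, -0.0, 1.821]
ft_force: [-0.2, 0.2, -2.0]
width: 0.0442
finger_force: 30.0
[ 0.55722375 -0.12784625  0.23317798]
```

View pics/w6b.png

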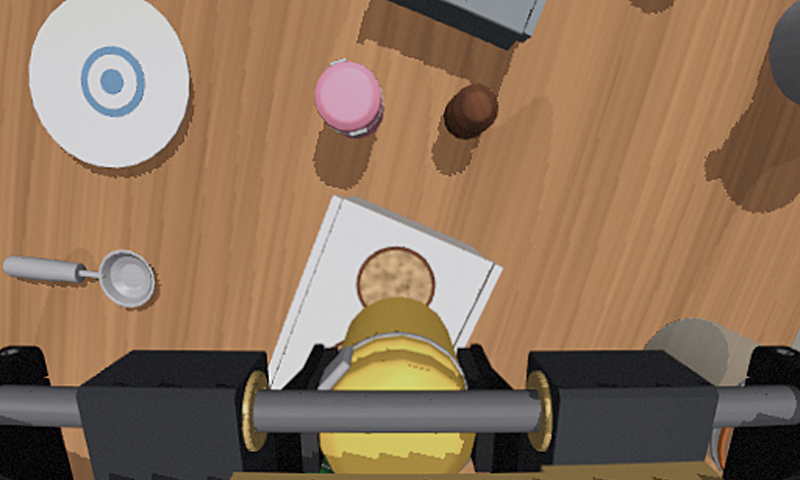

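Yellow is upright over the last mark (cork at about (396,287), foot's far edge at (398,298), so it is within 2 mm). Lower and release.

```bash
python3 -m inch '{"slide":[[0,0,0.06],[0,0,0.12],[0,0,0.12],[0,0,0.12],[0,0,0.06],[0,0,0.04],[0,0,0.03],[0,0,0.03],[0,0,0.02],[0,0,0.01],[0,0,0.008],[0,0,0],[0,0,0]],"rotation":[[0,0,0],[0,0,0],[0,0,0],[0,0,0],[0,0,0],[0,0,0],[0,0,0],[0,0,0],[0,0,0],[0,0,0],[0,0,0],[0,0,0],[0,0,0]]}' 0
python3 -m inch '{"slide":[[0,0,0],[0,0,0],[0,0,0],[0,0,0],[0,0,-0.05],[0,0,-0.1],[0,0,-0.2],[0,0,-0.2],[0,0,-0.2],[0,0,-0.05],[0.1,0,0],[0.2,0,0],[0.2,0,0],[0.2,0,0],[0.2,0,0],[0.2,0,0],[0.1,0,0],[0,0,0],[0,0,0]],"rotation":[[0,0,0],[0,0,0],[0,0,0],[0,0,0],[0,0,0],[0,0,0],[0,0,0],[0,0,0],[0,0,0],[0,0,0],[0,0,0],[0,0,0],[0,0,0],[0,0,0],[0,0,0],[0,0,0],[0,0,0],[0,0,0],[0,0,0]]}' 1
python3 - <<'E'
from h import *
t=camera("top");cv2.imwrite("pics/t7.png",cv2.resize(t[170:260,270:430],None,fx=5,fy=5,interpolation=2))
E
```

```text
clock: 42.18
position: [0.5572, -0.1287, 0.1103]
ee_rot: [3.141, -0.0, 1.82]
ft_force: [-3.6, 0.6, 5.7]
width: 0.0441
finger_force: 30.0
clock: 44.55
position: [0.498, 0.1026, 0.2697]
ee_rot: [-3.141, 0.0, 1.819]
ft_force: [-0.0, 0.0, -0.3]
width: 0.0872
finger_force: 0.0
```

View pics/t7.png

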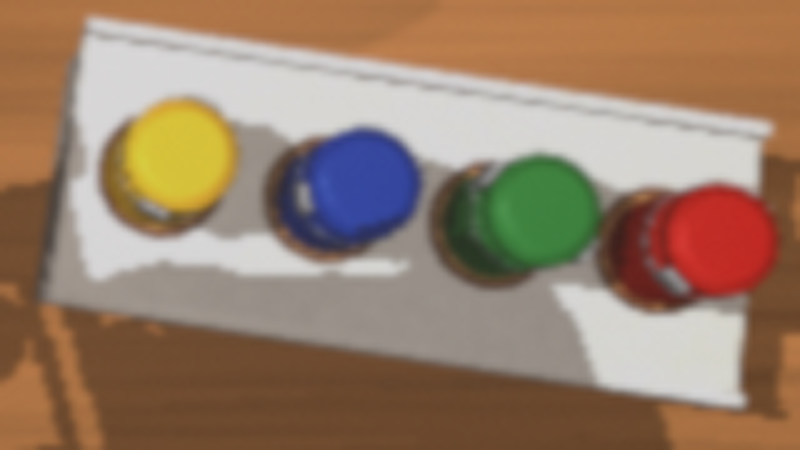

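All four jars stand upright on their marks, with lids at crop (180,157), (365,183), (543,211) and (721,241). A numeric check comes before handing in.

```bash
python3 - <<'E'
from h import *
for l,c in(((180,157),(.5566,-.1293)),((365,183),(.5462,-.1984)),((543,211),(.5354,-.2675)),((721,241),(.525,-.3367))):
    print((1000*(at("top",(270+l[0]/5,170+l[1]/5),.162)-c)).round(1))
print(finish_job())
E
```

```text
[-2.1  3. ]
[-1.5  0.7]
[-1.4  1.2]
[-2.4  1.7]
the job is handed in; nothing more can be done
None
```

All four jars stand free and upright on the white shelf in reverse order (yellow, blue, green, red from the left), each about 4 mm or less from its cork mark by the top camera; I handed the job in at about 45 s, and no verdict came back.

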